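# Lay the chip case down and slide it home in its sprung bay

### The arm

A 6-joint arm with a two-finger parallel gripper is mounted at the origin on the work surface. World frame = base frame: x ahead of the robot, y to its left, z up, the work surface at z = 0. Lengths are in mm, angles in rad, forces in N, time in s.
With the tool pointing down it reaches from about 325 to 875 mm from the base axis. Payload 4.4 kg.
Tool frame: the origin (TCP) lies on the centre line of the jaws, within the pads' length; the fingertips stand ahead of it and the grasp point (between the pads) lies 6 mm ahead of it (ctrl.tcp_to_tips is the z of the fingertips in the tool frame, in mm); z points along the fingers, y is the direction in which the jaws open and shut (so a half turn about z gives the same grasp; the last joint's range is limited). The gripper opens to 85 mm and grips with 20 to 120 N. Pads are 22 mm wide; open, the fingers measure 114 mm over their backs; the gripper's body (76 mm by 85 mm) begins 54 mm behind the grasp point. The pads swing forward as they close: fully open they stand 13 mm farther back than shut.
Start: joints at [-1.48, 0.207, 1.542, -0, 1.393, -0.15], TCP at [137.671, -558.278, 256.282] pointing down, gripper open.
Joint ranges: [-2.73, 2.73], [-0.86, 2.22], [0.23, 2.46], [-1.11, 4.25], [0.08, 2.63], [-2.82, 2.82]. Speed limits (rad/s): [2.79, 2.79, 3.14, 3.14, 3.14, 3.14].

### API

Orientations are given as a 3x3 rotation matrix whose columns are the frame's x, y, z axes.
In Python, from plant import ctrl, sensors, optics gives the robot as it stands. Calls block until the motion is done:
- ctrl.move_ptp(position, orientation): joint-space move of the TCP to a pose.
- ctrl.move_l(position, rot=None, vel=150, threshold=None): straight line of the TCP; rot=None keeps the orientation; vel is the mean speed in mm/s. With threshold (N) it stops when the force on the tool has changed by that much, and returns True; else False.
- ctrl.set_joints(angles): joint-space move.
- ctrl.gripper_to(opening, force=None): finger opening in mm; force is the grip in N (None keeps the last); returns when the fingers have stopped.
- ctrl.hold(seconds).
- ctrl.solve_ik(position, orientation): joint angles nearest the present ones, or None.
- sensors.read_state(): the state.
- optics.grab_frame(name): name is "side" or "top"; returns (picture, depth): 480x640x3 uint8, red, green, blue; 480x640 float32, mm along the optical axis (not along the pixel's ray), 0 where there is no reading.
- optics.camera_params(name): a dict with "mtx" (3x3 intrinsics, pixels), "k1" (the pictures are not rectified: a ray, as slopes to the right and down, at radius r is drawn at 1 + k1 r^2 times it, then the intrinsics apply), "R" (3x3) and "t" (3): a world point X has camera coordinates R X + t. Camera axes: x right, y down, z forward; pixel columns grow to the right and rows downward; lengths in mm; the calibration is good to about 2 mm. A picture is of the moment at which its call begins. camera_params takes no time and is no camera call.
A pose or a line that the arm cannot do raises ctrl.MotionError and nothing moves.
- ctrl.finish_job(): hands the job in, once; it reports no verdict.
The state is a dict: "t": time; "q": joint angles; "qvel": joint speeds; "tau": joint torques, N m; "eef_pos": TCP position; "eef_rot": TCP orientation; "force": force on the tool from outside, world axes, zero at the start; "wrist_torque": the same for the moment, N m; "grip_width": finger opening in mm.
Only numpy, scipy, OpenCV 4.12 (cv2) and the standard library are available. Lean on these libraries where they do the work, as an engineer would, in place of code of your own. Each camera call takes 0.05 s, during which the arm holds its last target. There are 200 camera calls.

### The job

The chip case stands on end on the blue storage board. Push it high on its cream lid side so that it topples onto its green felt back, then slide it, lying flat and flush along the fence, past the sprung brass cheek until it rests lightly pressed against the red buffer, with about 5 N on the buffer and never more than 10 N, and let go so that it stays snug there. Do not pick the case up or turn it onto its lid, never press on it with more than 30 N, and leave everything else where it stands.

Things in the scene. Friction and masses are not known exactly. Their poses are not given: they have to be found in the camera images.
- case: Chip case: dark wooden box, 100 wide (x) x 64 thick (y) x 175 tall (z), 0.4 to 0.8 kg. Origin: centre of the end it stands on at the start. +y looks out of the cream lid panel, -y out of the green felt back. At the start the lid faces the board's +y and the felt its -y (towards the bay), within 0.15 rad. Lying on its felt: +y up, +z towards the stop, 64 high.
- case_center (a point): Centre of the chip case (87.5 from either end). Home, it is at x = +50 on the board and somewhere between y = -115 and -184, depending on how far the buffer stands out; lying, it is 44 above the table.
- dock: Fixed storage board, blue baize, 12 thick, so things stand on it 12 above the table. Origin on its underside; x across (away from the robot), y along it; x -170 to +130, y -315 to +270. A bay at its -y end lies between a dark fence (far side), a dark end stop with a red buffer and a sprung brass cheek (near side).
- stop: End stop: dark wall, 100 x 22 x 46, fixed on the board at the bay's -y end; origin on the baize (12 above the table), at board x = +50, y = -291. From its +y face (y = -280) a screw carries a red round buffer, 28 across, centred 24 above the baize. The buffer's face stands 12 to 77 out from the wall, set differently each time and not measured. It is sprung: 3 N per mm, bottoms at 6 mm.
- fence_face (a point): Point on the fence's face at baize height, at x = +100, y = 0 on the board. The straight, rigid face runs from y = -305 to +150, 28 above the baize. Axes as the board's.
- cheek_mouth (a point): Near corner of the bay's mouth, at baize height, at x = -14, y = -52 on the board: outer end of the cheek's lead-in, which slants in at 18 degrees.
- cheek_face (a point): Middle of the brass cheek's straight face at rest, 17 above the baize: x = +8, from y = -210 to -100, top 32 above the baize; fixed housing behind it (x -80 to -50). The bay is 92 wide at rest, 8 less than the case: the cheek gives way towards -x up to 20 (2 N to start, then 0.35 N per mm). Sliding the case in takes roughly 5 to 15 N.
- chalk_a: Bystander: small paper-clad cube of cue chalk, 23 x 23 x 22, near the board's left near corner; origin at the centre of its underside.
- chalk_b: Bystander: second identical chalk cube, near the board's right near corner; origin at the centre of its underside.
- mug: Bystander: white mug, 80 across, 95 tall; origin at the centre of its underside.
- dice_cup: Bystander: black dice cup, 76 across, 90 tall; origin at the centre of its underside.
- soda: Bystander: aluminium can, 62 across, 120 tall; origin at the centre of its underside.
- coasters: Bystander: stack of cork coasters, 96 across, 24 tall; origin at the centre of its underside.
- cards: Bystander: red card box, 90 x 64 x 20; origin at the centre of its underside.

How it is judged:
By the outcome, as a careful person would: the job done as asked, in the order asked, and still so for the second after the job is handed in, with the robot touching nothing.
It also fails if it takes over 72 s, if anything falls off the work surface, if the arm or the gripper's body presses on something with over 40 N, if the wrist force passes 120 N, or if a joint passes its speed limit or range.

## Working session

There is one attempt and no reset: what is moved stays moved. The work goes in short steps, each a Python script; the robot and the scene stay as the last script left them, time stands still between calls to the robot, and variables do not carry over. Pictures are saved under pics/ and viewed, about 8 in all and at most 12, crops included, and the job is handed in when it is done.

```bash
mkdir -p pics; ls
cat > h.py <<'E'
import numpy as np, cv2
from plant import ctrl, sensors, optics
def snap(n,name):
    p,d=optics.grab_frame(n); cv2.imwrite(f'pics/{name}.png',p[:,:,::-1]); np.save(f'pics/{name}.npy',d); return p,d
def px2w(n,u,v,depth=None,z=None):
    c=optics.camera_params(n); K=np.array(c['mtx'],float);R=np.array(c['R']);t=np.array(c['t'])
    p=cv2.undistortPoints(np.array([[[u,v]]],float),K,np.array([c['k1'],0,0,0.]))[0,0]
    r=np.array([p[0],p[1],1.])
    if depth is not None: return R.T@(r*depth-t)
    o=-R.T@t; d=R.T@r
    return o+d*(z-o[2])/d[2]
def w2px(n,X):
    c=optics.camera_params(n)
    return cv2.projectPoints(np.array(X,float).reshape(-1,1,3),cv2.Rodrigues(np.array(c['R'],float))[0],np.array(c['t'],float),np.array(c['mtx'],float),np.array([c['k1'],0,0,0.]))[0][:,0]
E
python3 - <<'E'
from h import *
for n in('top','side'):
    snap(n,n+'0'); c=optics.camera_params(n); print(n,-np.array(c['R']).T@np.array(c['t']),c['mtx'],c['k1'])
print(ctrl.tcp_to_tips,sensors.read_state())
E
```

```text
pics
top [3.21065406e+02 7.32585969e-01 1.26324052e+03] [[532.96627477   0.         318.87525894]
 [  0.         532.96627477 240.16799963]
 [  0.           0.           1.        ]] -0.04943297629213455
side [419.58102546 992.73973338 794.47497704] [[533.70938348   0.         321.28243384]
 [  0.         533.70938348 248.17930592]
 [  0.           0.           1.        ]] -0.07397194715328016
25.0 {'t': 0.1, 'q': array([-1.47953613e+00,  2.07327651e-01,  1.54282200e+00, -2.32759774e-05,
        1.39349257e+00, -1.50491364e-01]), 'qvel': array([ 3.92257758e-04, -1.26782577e-03, -3.75540400e-03, -2.36827528e-03,
       -2.84236527e-05,  9.12305060e-04]), 'tau': array([-1.03431594e-03, -3.84094512e+01, -2.92549807e+01, -1.96175893e-04,
        4.87566140e-03, -1.47711198e-06]), 'eef_pos': array([ 137.58599789, -557.64435785,  255.24069509]), 'eef_rot': array([[ 9.70919175e-01,  2.39407418e-01, -2.09599991e-04],
       [ 2.39407341e-01, -9.70917076e-01,  2.03894884e-03],
       [ 2.84635268e-04, -2.02983431e-03, -9.99997899e-01]]), 'force': array([-0.64300712, -0.7528366 , -0.89018394]), 'wrist_torque': array([-0.02276974,  0.01223896,  0.01548795]), 'grip_width': 85.43585982783745}
```

View pics/top0.png

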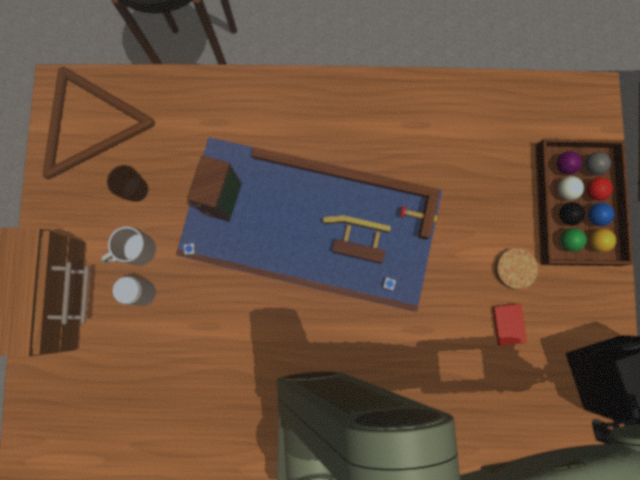

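View pics/side0.png

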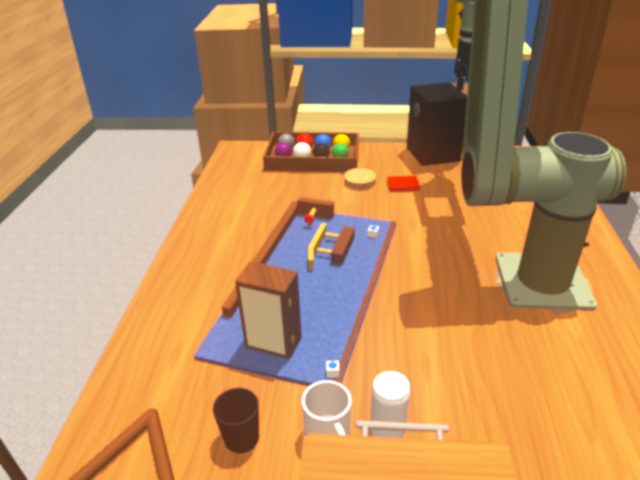

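The top view shows the board with corners near (209,138), (441,190), (417,309) and (178,254), and the case at the left around (213,187). The fence is on the far side, and the red buffer is at (403,212). I'll enlarge it for accurate points.

Run:
```python
import cv2
p=cv2.imread('pics/top0.png')[125:325,170:450]; cv2.imwrite('pics/c1.png',cv2.resize(p,None,fx=2.85,fy=2.85,interpolation=cv2.INTER_CUBIC)*1)
```

```text
(no output)
```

View pics/c1.png

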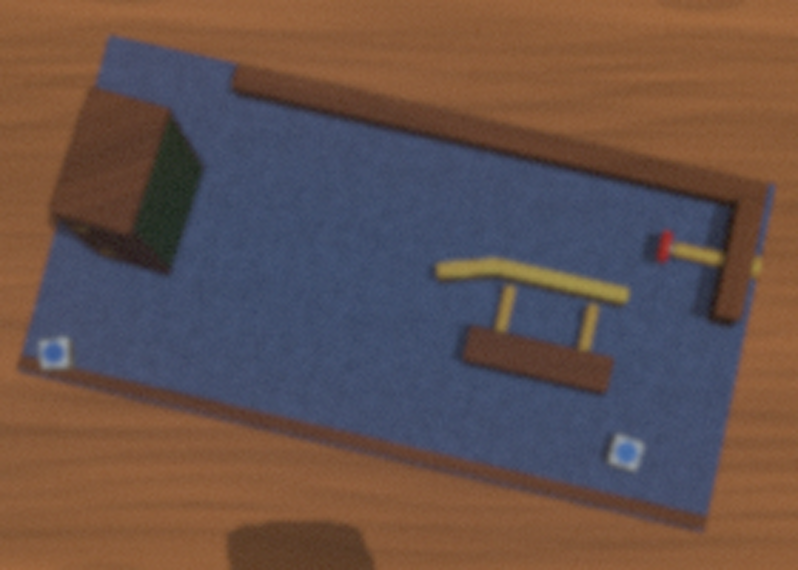

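```bash
cat >> h.py <<'E'
from scipy.optimize import least_squares
def cp(u,v): return ((u+.5)/2.85-.5+170,(v+.5)/2.85-.5+125)
def fitpose(obs,loc,x0):
    def f(p):
        c,s=np.cos(p[2]),np.sin(p[2]); L=np.array(loc,float)
        W=np.c_[p[0]+c*L[:,0]-s*L[:,1],p[1]+s*L[:,0]+c*L[:,1],L[:,2]]
        return (w2px('top',W)-np.array(obs)).ravel()
    r=least_squares(f,x0,loss='soft_l1'); return r.x,f(r.x).reshape(-1,2)
E
python3 - <<'E'
from h import *
np.set_printoptions(suppress=True,precision=2)
o=[cp(*a) for a in[(110,37),(703,530),(708,516),(20,372),(24,358),(773,185)]]
l=[(130,270,12),(-170,-315,0),(-170,-315,12),(-170,270,0),(-170,270,12),(130,-315,12)]
b,e=fitpose(o,l,[560,0,-.2]);print(b);print(e)
o=[cp(*a) for a in[(95,88),(170,108),(133,233),(52,212)]]
for a in o: print(px2w('top',*a,z=187))
l=[(50,32,187),(50,-32,187),(-50,-32,187),(-50,32,187)]
k,e=fitpose(o,l,[600,200,-.2]);print(k);print(e)
c,s=np.cos(b[2]),np.sin(b[2]);R=np.array([[c,-s],[s,c]]);print('case in board',R.T@(k[:2]-b[:2]),k[2]-b[2])
# buffer
u=cp(660,246)
w=px2w('top',*u,z=50);print('buf top',R.T@(w[:2]-b[:2]))
d=np.load('pics/top0.npy')
for q in[(20,10),(205,180),(300,200)]: print(px2w('top',*q,depth=d[q[1],q[0]]))
for q in [(235,88),(440,275),(492,270),(628,300),(712,320),(54,353),(626,452)]:
    a=cp(*q);w=px2w('top',*a,z=40);print(q,R.T@(w[:2]-b[:2]))
ds=np.load('pics/side0.npy')
print([px2w('side',u,v,depth=ds[v,u]) for u,v in[(308,217),(309,220),(265,320)]])
# red pixels in depth
p=cv2.imread('pics/top0.png').astype(int)
m=(p[:,:,2]>150)&(p[:,:,1]<60)&(p[:,:,0]<60); v,u=np.nonzero(m)
for a,q in zip(u,v):
    if a<420 and q<230:
        w=px2w('top',a,q,depth=d[q,a]); print(a,q,R.T@(w[:2]-b[:2]),w[2])
E
```

```text
[571.14  51.39  -0.21]
[[-0.28 -1.67]
 [ 0.37 -0.16]
 [-0.49  4.69]
 [ 0.5  -0.27]
 [-2.26  4.06]
 [ 1.55 -1.55]]
[651.09 256.42 187.  ]
[636.55 200.29 187.  ]
[542.63 223.22 187.  ]
[557.35 283.18 187.  ]
[596.98 240.52  -0.26]
[[-0.97 -1.13]
 [ 1.7  -0.23]
 [ 0.32  1.04]
 [-0.55  0.21]]
case in board [-14.22 190.36] -0.04949894781536748
buf top [  43.71 -225.63]
[1562.54 1286.44 -742.91]
[598.43 249.57 186.93]
[596.42  58.52  16.49]
(235, 88) [ 98.12 146.15]
(440, 275) [-18.1 -56.2]
(492, 270) [ -4.5  -96.72]
(628, 300) [  -3.83 -210.32]
(712, 320) [  -4.58 -280.51]
(54, 353) [-151.54  236.05]
(626, 452) [-125.4  -234.44]
[array([ 568.04, -181.79,   41.25]), array([ 565.55, -180.36,   32.89]), array([599.76, 275.01, 102.86])]
403 211 [  44.18 -229.39] 51.834904140984484
403 212 [  41.42 -229.66] 53.80845893837266
```

Run:
```python
from h import *
np.set_printoptions(suppress=True,precision=2)
P=[((110,37),(130,270,12)),((705,529),(-170,-315,12)),((21,371),(-170,270,12)),
((233,91),(100,150,40)),((714,319),(0,-280,58)),((630,287),(8,-210,44)),((492,258),(8,-100,44)),((436,263),(-14,-52,44)),((734,203),(100,-280,40))]
b,e=fitpose([cp(*a) for a,_ in P],[c for _,c in P],[560,0,-.2]);print(b);print(e)
c,s=np.cos(b[2]),np.sin(b[2]);R=np.array([[c,-s],[s,c]]);k=np.array([596.98,240.52])
print('case',R.T@(k-b[:2]),-.26-b[2])
for q in[(54,353),(626,452)]:print(R.T@(px2w('top',*cp(*q),z=34)[:2]-b[:2]))
print('buf face',R.T@(px2w('top',*cp(655,246),z=50)[:2]-b[:2]))
# project fence face in side image for check
W=lambda x,y,z:np.r_[R@[x,y]+b[:2],z]
print(w2px('side',[W(100,150,40),W(100,-280,40),W(8,-100,44),W(50,-230,36),W(-170,270,12),W(-170,-315,12)]))
np.save('board.npy',b)
```

```text
[568.72  52.08  -0.21]
[[-0.48 -0.88]
 [ 0.11  1.36]
 [-1.61  0.29]
 [-0.9  -1.25]
 [ 0.56 -1.55]
 [ 0.11  0.52]
 [ 2.3   0.15]
 [-0.29  2.87]
 [ 0.63 -0.66]]
case [-12.03 190.16] -0.047961662697880075
[-149.02  237.29]
[-121.96 -235.46]
buf face [  45.67 -221.76]
[[229.22 307.73]
 [295.9  204.99]
 [307.41 246.12]
 [307.7  218.37]
 [337.56 387.95]
 [395.77 220.86]]
```

Run:
```python
import cv2
p=cv2.imread('pics/side0.png')[190:390,190:410]; cv2.imwrite('pics/c2.png',cv2.resize(p,None,fx=3,fy=3,interpolation=cv2.INTER_CUBIC))
```

```text
(no output)
```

View pics/c2.png

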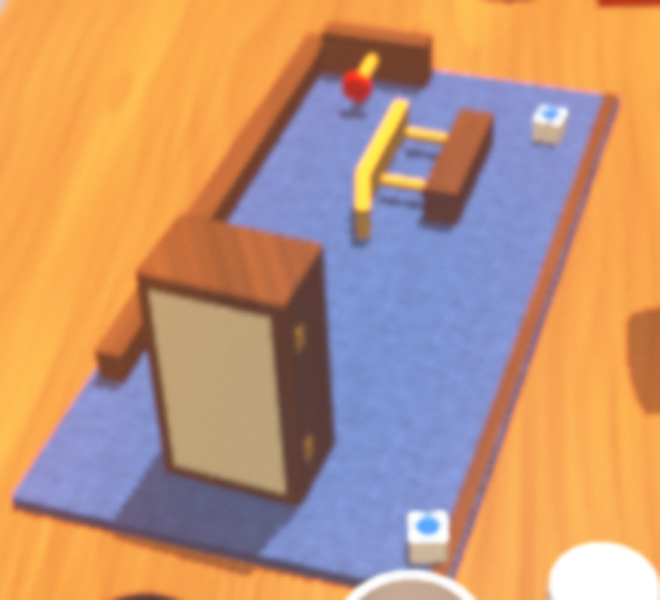

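The side crop agrees with the fitted board pose: the buffer is at (309,218), against (308,218) predicted, and its face is near board y = -221. Next I topple the case.

```bash
cat >> h.py <<'E'
try: B=np.load('board.npy')
except Exception: B=None
RB=np.array([[np.cos(B[2]),-np.sin(B[2])],[np.sin(B[2]),np.cos(B[2])]])
def W(x,y,z): return np.r_[RB@[x,y]+B[:2],z]
def tool(a): c,s=np.cos(a),np.sin(a); return np.array([[c,s,0],[s,-c,0],[0,0,-1.]])
def st():
    s=sensors.read_state(); p=s['eef_pos']; f=s['force']
    return s['t'],np.r_[RB.T@(p[:2]-B[:2]),p[2]],np.r_[RB.T@f[:2],f[2]]
np.set_printoptions(suppress=True,precision=2)
E
python3 - <<'E'
from h import *
yaw=-0.26; R=tool(yaw+np.pi/2)
ax=np.array([-np.sin(yaw),np.cos(yaw)]); k=np.array([597,240.5])
P=lambda d,z:np.r_[k+ax*(32+11+d),z]
for z in(350,178): print(ctrl.solve_ik(P(35,z),R))
ctrl.gripper_to(40)
ctrl.move_ptp(P(35,350),R); ctrl.move_l(P(35,178),vel=200); print(st())
print(ctrl.move_l(P(-4,178),vel=60,threshold=3)); print(st())
ctrl.move_l(P(-40,178),vel=60);print(st())
ctrl.move_l(P(-70,178),vel=60);print(st())
ctrl.hold(.3)
ctrl.move_l(P(-50,300),vel=250);print(st())
snap('top','top1');snap('side','side1')
a=cv2.imread('pics/top1.png')[110:330,160:450];b=cv2.imread('pics/side1.png')[180:400,180:410]
b=cv2.resize(b,(int(230*2),440));a=cv2.resize(a,(340,258));c=np.zeros((440,800,3),np.uint8);c[:258,:340]=a;c[:,340:]=b
cv2.imwrite('pics/v1.png',c)
E
```

```text
[ 0.35  0.41  1.09 -0.    1.64  0.61]
[ 0.35  0.52  1.29 -0.    1.33  0.61]
(5.1083, array([ -7.26, 268.61, 179.81]), array([ 0.06, -0.13,  0.7 ]))
False
(5.9083, array([ -9.95, 229.31, 178.17]), array([ 0.76,  1.23, -0.27]))
(6.6583, array([-11.89, 192.78, 177.8 ]), array([ 0.12, -0.14, -0.48]))
(7.3083, array([-13.2 , 163.  , 178.16]), array([-0.05,  0.37, -1.08]))
(8.25, array([-12.92, 182.88, 298.78]), array([-0.95, -0.04,  0.32]))
```

View pics/v1.png

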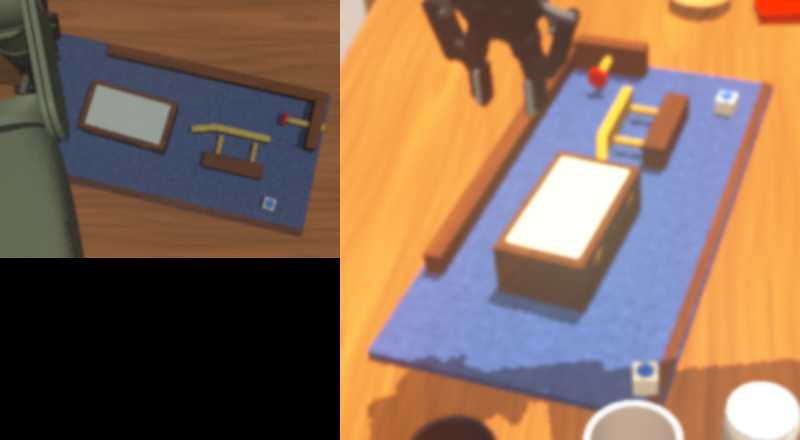

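The case is lying lid up. Next I measure its pose from depth.

```bash
cat >> h.py <<'E'
def lying(d):
    v,u=np.mgrid[130:300,215:420]; u=u.ravel();v=v.ravel(); D=d[v,u]
    c=optics.camera_params('top');K=np.array(c['mtx'],float)
    p=cv2.undistortPoints(np.c_[u,v].astype(float).reshape(-1,1,2),K,np.array([c['k1'],0,0,0.]))[:,0]
    X=(np.c_[p,np.ones(len(p))]*D[:,None]-np.array(c['t']))@np.array(c['R'])
    m=(X[:,2]>64)&(X[:,2]<90)&(D>0)
    q=(X[m,:2]-B[:2])@RB
    r=cv2.minAreaRect(q.astype(np.float32)); return r,m.sum(),np.median(q,0),np.median(X[m,2]),cv2.boxPoints(r)
E
python3 - <<'E'
from h import *
print(lying(np.load('pics/top1.npy')))
E
```

```text
(((-20.089122772216797, 72.6226806640625), (174.38848876953125, 102.24050903320312), 86.4760513305664), np.int64(3308), array([-21.46,  70.95]), np.float64(76.38961235275798), array([[-76.47, -11.26],
       [ 25.58, -17.55],
       [ 36.29, 156.51],
       [-65.75, 162.79]], dtype=float32))
```

Run:
```python
from h import *
R=tool(B[2]+np.pi) ; y=70
for p in((-105,y,200),(-105,y,56)): print(ctrl.solve_ik(W(*p),R))
ctrl.move_ptp(W(-105,y,200),R); ctrl.gripper_to(60); ctrl.move_l(W(-105,y,56),vel=200); print(st())
print(ctrl.move_l(W(-18,y,56),vel=50,threshold=15),st())
print(ctrl.move_l(W(0,y,56),vel=15,threshold=7),st())
ctrl.hold(.2);print(st())
ctrl.move_l(W(-60,y,56),vel=200);ctrl.move_l(W(-60,y,150),vel=250)
R=tool(B[2]+np.pi/2);print(ctrl.solve_ik(W(50,195,150),R))
ctrl.move_ptp(W(50,200,170),R);ctrl.gripper_to(40);print(st())
d=snap('top','top2')[1];snap('side','side2');print(lying(d))
b=cv2.imread('pics/side2.png')[180:400,180:410]
cv2.imwrite('pics/v2.png',cv2.resize(b,None,fx=2.6,fy=2.6))
```

```text
[ 0.12  0.11  1.78 -0.    1.26 -1.24]
[ 0.12  0.32  1.87 -0.    0.95 -1.24]
(11.0833, array([-104.02,   70.34,   56.89]), array([0.29, 0.29, 1.22]))
False (12.975, array([-18.15,  70.  ,  55.97]), array([-1.79, -0.29, -1.46]))
True (13.6083, array([-12.77,  70.09,  55.07]), array([-0.06, -0.16, -0.78]))
(13.8083, array([-14.56,  69.77,  54.  ]), array([-1.27, -0.46,  0.42]))
[ 0.22  0.55  1.3  -0.    1.29  0.43]
(16.55, array([ 50.  , 199.86, 170.17]), array([ 0.49,  0.78, -0.37]))
(((49.512428283691406, 74.07763671875), (173.70948791503906, 101.74600219726562), 89.7129898071289), np.int64(3248), array([47.42, 72.8 ]), np.float64(76.31654306938302), array([[ -1.8 , -12.52],
       [ 99.95, -13.03],
       [100.82, 160.68],
       [ -0.92, 161.19]], dtype=float32))
```

View pics/v2.png

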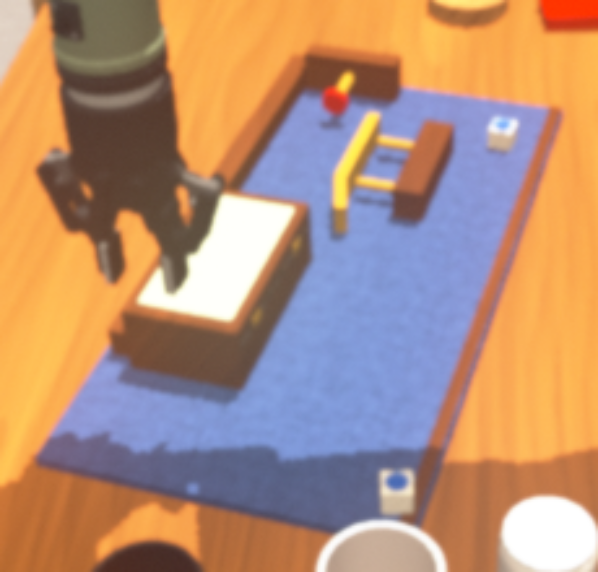

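Run:
```python
from h import *
ctrl.move_l(W(50,190,56),vel=200);print(st())
for y,v in((150,80),(90,50),(60,40),(30,40),(0,40),(-15,20),(-22,10)):
    r=ctrl.move_l(W(50,y,56),vel=v,threshold=24);print(r,st())
    if r: break
print(lying(snap('top','top3')[1])[0])
t0=sensors.read_state()['t']; print([ (ctrl.hold(.02),st()[2][1])[1] for i in range(5)])
```

```text
(17.375, array([ 50.92, 190.51,  57.12]), array([ 0.21,  1.  , -0.21]))
False (18.025, array([ 51.12, 148.99,  57.32]), array([ 0.46, -0.75,  5.76]))
False (19.375, array([51.01, 93.62, 57.38]), array([ 0.23, 11.53,  3.72]))
False (20.275, array([51.  , 63.34, 57.39]), array([ 0.36, 10.27,  4.62]))
False (21.175, array([51.1 , 33.15, 57.33]), array([ 1.2 , 11.29,  3.75]))
False (22.075, array([51.26,  2.99, 57.36]), array([ 1.44, 10.58,  4.87]))
False (22.975, array([ 51.3 , -11.69,  57.36]), array([ 0.79, 11.59,  4.35]))
False (23.825, array([ 51.29, -18.54,  57.35]), array([ 0.84, 12.49,  3.92]))
((48.99150848388672, -118.0926742553711), (101.03263854980469, 171.62332153320312), 0.05627990886569023)
[np.float64(11.685874432555847), np.float64(11.48130553563603), np.float64(11.896550435880165), np.float64(12.305248649236372), np.float64(12.549530559673617)]
```

Run:
```python
from h import *
log=[]; y=-22.; base=[]
def meas():
    F=[];Y=[]
    for i in range(8):
        ctrl.hold(.02); s=st(); F.append(s[2][1]);Y.append(s[1][1])
    return np.mean(F),np.mean(Y)
while y>-52:
    y-=1.; ctrl.move_l(W(50,y,56),vel=8); f,p=meas(); log.append((y,f,p))
    print(f'{st()[0]:.1f} {y:.1f} {f:.2f} {p:.2f}')
    b=np.median([l[1] for l in log[:6]])
    if f-b>3.2 or f>20: break
```

```text
24.4 -23.0 11.84 -19.54
24.8 -24.0 12.30 -20.53
25.2 -25.0 12.15 -21.54
25.6 -26.0 11.93 -22.54
26.0 -27.0 11.60 -23.55
26.4 -28.0 11.91 -24.55
26.8 -29.0 11.97 -25.55
27.2 -30.0 11.65 -26.54
27.6 -31.0 12.20 -27.56
28.0 -32.0 11.61 -28.57
28.4 -33.0 12.03 -29.58
28.9 -34.0 11.84 -30.58
29.3 -35.0 11.79 -31.58
29.7 -36.0 11.83 -32.58
30.1 -37.0 11.62 -33.58
30.5 -38.0 11.71 -34.59
30.9 -39.0 11.79 -35.59
31.3 -40.0 11.91 -36.59
31.7 -41.0 11.92 -37.60
32.1 -42.0 11.90 -38.59
32.5 -43.0 11.92 -39.60
32.9 -44.0 11.58 -40.60
33.4 -45.0 12.68 -41.44
33.8 -46.0 13.43 -42.05
34.2 -47.0 15.03 -42.63
34.6 -48.0 16.06 -43.22
```

The buffer contact began at about TCP y = -41.2. The push force has risen 4.2 N and the compression is about 2 mm, so roughly 5 N. I back off gently and check.

Run:
```python
from h import *
for y in(-44,-40,-34,-25): ctrl.move_l(W(50,y,56),vel=12); print(st())
ctrl.move_l(W(50,10,56),vel=120)
ctrl.move_l(W(50,10,220),vel=200)
ctrl.move_ptp(W(-30,230,330),tool(B[2]+np.pi/2));print(st())
d=snap('top','top4')[1];snap('side','side4');print(lying(d))
ctrl.hold(1);print(lying(snap('top','top5')[1])[0],st()[0])
a=cv2.imread('pics/top4.png')[150:330,170:450];b=cv2.imread('pics/side4.png')[180:320,230:410]
c=np.zeros((560,800,3),np.uint8);a=cv2.resize(a,(420,270));b=cv2.resize(b,(720,560));c[:,:]=0;c[:560,:720]=b;cv2.imwrite('pics/v4.png',c)
a=cv2.imread('pics/top4.png')[170:290,290:450];cv2.imwrite('pics/v5.png',cv2.resize(a,None,fx=5,fy=5,interpolation=cv2.INTER_CUBIC))
```

```text
(35.0583, array([ 51.42, -43.11,  57.33]), array([1.82, 4.37, 5.95]))
(35.5417, array([ 48.95, -40.25,  54.97]), array([-0.65,  0.29,  0.1 ]))
(36.1917, array([ 50.02, -33.94,  56.06]), array([-0.02,  0.03,  0.51]))
(37.0917, array([ 50.01, -25.01,  56.02]), array([-0.05,  0.16, -0.84]))
(39.5083, array([-29.84, 228.78, 328.32]), array([ 0.49,  1.23, -0.74]))
(((49.73648452758789, -140.7884521484375), (175.6299285888672, 102.18421936035156), 89.91473388671875), np.int64(3335), array([  47.33, -140.99]), np.float64(75.93810150069764), array([[  -1.49, -228.53],
       [ 100.7 , -228.68],
       [ 100.96,  -53.05],
       [  -1.22,  -52.9 ]], dtype=float32))
((49.30490493774414, -140.6812744140625), (175.41146850585938, 102.11062622070312), 89.87954711914062) 40.6583
```

View pics/v4.png

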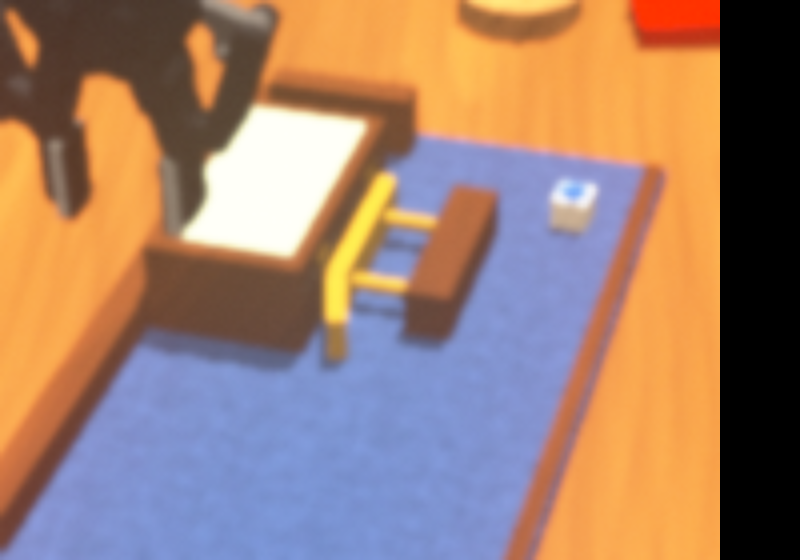

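View pics/v5.png

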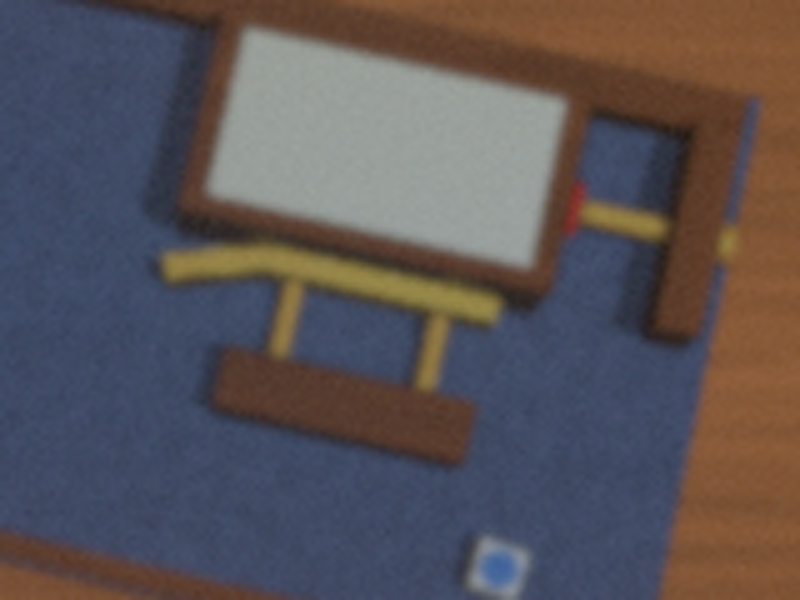

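The case is flush with the fence and touches the red buffer at (575,208) in the crop. A light re-touch will show whether it sprang back.

Run:
```python
from h import *
R=tool(B[2]+np.pi/2)
ctrl.move_ptp(W(50,10,200),R); ctrl.move_l(W(50,10,56),vel=150); ctrl.move_l(W(50,-36,56),vel=60)
for y in(-40,-41,-42,-43,-43.5):
    ctrl.move_l(W(50,y,56),vel=8); F=[];Y=[]
    for i in range(8): ctrl.hold(.02); s=st(); F.append(s[2]);Y.append(s[1][1])
    print(y,np.mean(F,0),np.mean(Y),s[0])
    if np.mean(F,0)[1]>3: break
```

```text
-40 [ 0.29 -0.45  0.17] -39.99089228853019 44.5083
-41 [ 0.09 -0.27  0.13] -41.02566883357895 44.9167
-42 [-0.02  1.93 -0.09] -41.718981159384384 45.325
-43 [ 0.1   5.17 -0.2 ] -41.83338551543358 45.7333
```

Run:
```python
from h import *
def meas(n=8):
    F=[];Y=[]
    for i in range(n): ctrl.hold(.02); s=st(); F.append(s[2]);Y.append(s[1])
    r=sensors.read_state()['eef_rot']; zx=RB.T@r[:2,2]
    print(f'{s[0]:.1f}',y,np.mean(F,0),np.mean(Y,0),'tilt mrad',zx*1e3); return np.mean(F,0)[1]
y=-43.;meas()
for y in(-44,-45,-46,-46.7,-47.4,-48):
    ctrl.move_l(W(50,y,56),vel=8)
    if meas()>15.9: break
```

```text
45.9 -43.0 [0.23 5.29 0.02] [ 49.98 -41.83  56.03] tilt mrad [0.28 1.89]
46.3 -44 [ 0.42  8.02 -0.5 ] [ 49.99 -41.91  56.06] tilt mrad [0.48 3.38]
46.7 -45 [ 0.26 10.8  -0.84] [ 49.99 -42.    56.11] tilt mrad [0.69 4.81]
47.1 -46 [ 0.32 13.12 -0.89] [ 49.99 -42.15  56.17] tilt mrad [0.83 6.15]
47.5 -46.7 [ 0.41 14.46 -0.47] [ 49.99 -42.29  56.23] tilt mrad [1.   7.04]
47.9 -47.4 [ 0.53 15.52  0.06] [ 50.   -42.6   56.33] tilt mrad [1.09 7.64]
48.2 -48 [ 0.05 16.38  0.07] [ 50.01 -42.94  56.4 ] tilt mrad [1.17 8.04]
```

Run:
```python
from h import *
def meas(n=8):
    F=[];Y=[]
    for i in range(n): ctrl.hold(.02); s=st(); F.append(s[2]);Y.append(s[1])
    print(f'{s[0]:.1f}',y,np.mean(F,0),np.mean(Y,0)); return np.mean(F,0)[1]
y=-48.7; ctrl.move_l(W(50,y,56),vel=8); meas()
for y in(-47,-45.5,-44,-43,-42): ctrl.move_l(W(50,y,56),vel=6); meas(3)
y=-40;ctrl.move_l(W(50,y,56),vel=10); ctrl.hold(1);meas(3)
for y in(-42,-43,-44): ctrl.move_l(W(50,y,56),vel=8); meas()
```

```text
48.6 -48.7 [ 0.21 17.12  0.33] [ 50.01 -43.36  56.48]
49.1 -47 [-0.14 12.76  1.01] [ 50.02 -43.23  56.43]
49.6 -45.5 [-0.18  8.41  0.81] [ 49.99 -43.04  56.31]
50.0 -44 [0.03 6.34 1.4 ] [ 50.01 -42.83  56.19]
50.4 -43 [-0.06  4.78  0.09] [ 49.98 -42.59  56.  ]
50.7 -42 [-0.33  1.42 -0.07] [ 50.   -42.47  55.97]
52.1 -40 [-0.57  0.06 -0.29] [ 50.01 -40.01  56.01]
52.7 -42 [ 0.33  0.09 -0.03] [ 50.01 -42.04  56.  ]
53.1 -43 [-0.04  3.51 -0.61] [ 49.99 -42.42  56.03]
53.5 -44 [ 0.45  7.06 -0.41] [ 49.99 -42.54  56.05]
```

The re-touch puts the resting contact 0.65 mm deeper than before, with about 4.5 N on the buffer. I retreat and hand in.

Run:
```python
from h import *
for y in(-42.5,-41,-38): ctrl.move_l(W(50,y,56),vel=8)
ctrl.move_l(W(50,0,56),vel=80); ctrl.move_l(W(50,10,220),vel=200); ctrl.move_ptp(W(-30,230,330),tool(B[2]+np.pi/2))
print(lying(snap('top','top6')[1])[0],st()); ctrl.hold(.3); ctrl.finish_job()
```

```text
((49.09524917602539, -141.40786743164062), (101.95194244384766, 175.69482421875), 0.09832334518432617) (57.3583, array([-29.64, 228.33, 328.12]), array([ 0.62,  0.21, -0.66]))
the job is handed in; nothing more can be done
```

I toppled the case onto its felt back by pushing high on the lid side. Then I squared it against the fence, slid it past the cheek onto the buffer and let go. I handed the job in at about 58 s, and no verdict is reported.

**Sliding and pressing:** The push settled at about 12 N through the cheek. It peaked at about 17 N, so I estimate the buffer never took more than about 5.5 N.

**A check that disagreed:** After the first release, a light re-touch showed the case had sprung back, leaving only about 2.5 N on the buffer. I pressed it in a little further and backed off slowly. A second re-touch found it 0.65 mm deeper, at roughly 4.5 N. I did not measure that force directly; it comes from contact positions and the spring rate.

**Last image:** By depth measurement, the case lies flat and parallel to the fence to within about 0.1 degree. Its centre is at board (49, -141) and the gripper is well clear. In the pictures I viewed, the bystanders looked undisturbed, but I did not measure their positions at the end.

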